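# Slide the grinder into its caddy bay and shut the door

### The job

Put the tall black grinder away without grasping it: slide the clear door open by pushing its tab, gently push the grinder low on its body so that it slides upright over the counter into the caddy's empty bay, the one nearer your base, then push the door fully shut in front of it. Never tip or lift the grinder, and leave everything else where it stands.

Things in the scene. Friction and masses are not known exactly. Their poses are not given: they have to be found in the camera images.
- grinder: slim black plastic coffee grinder: upright round body 54 mm in diameter (nowhere wider), 170 mm tall, steel band at mid height, small steel knob on top; 0.3 to 0.5 kg, loose on the counter before the caddy. Friction on the stone 0.5 to 0.7: a level push lower than 35 mm above the counter slides it, one higher than 55 mm tips it over. Origin: centre of its underside, z up.
- caddy: fixed open-topped clear acrylic caddy with aluminium edges, 140 mm deep (x), 390 wide (y), 195 high, 5 mm walls standing on the counter, no floor or sill. Origin: centre of its underside; own -x is the open front, facing the robot's right (world -y); own +y points at the robot's side. A wall at y = 0 parts two bays. The far bay (-y) has a fixed front panel. A 10 mm high rail tops the whole front.
- bay (a point): middle of the empty near bay's ground, at counter height: caddy frame x = 0, y = +96 mm; axes as the caddy's. Inside, the bay spans caddy x from -70 (front) to +65 mm and y from +3 to +190 mm. Its front is open but for the sliding door, up to the rail's underside 185 mm above the counter.
- door (a joint): how far the clear sliding door is open (m): 0 = fully shut over the near bay, 0.18 = fully open, before the far bay's front panel. Opening moves it along the caddy's -y, away from the robot's base; it stays where left, friction about 1.2 N. The panel is 196 mm wide, its faces at caddy x = -79 and -72 mm; shut, it spans caddy y from -1 to +195 mm. It hangs 4 mm clear of the counter.
- door_tab (a point): the door's aluminium finger tab, at the middle of the panel's width near its top: a block standing out from the panel's front, 36 mm deep (x), 14 mm wide (y), from 145 to 200 mm above the counter. The point: its mid width (caddy y = +97 mm - door opening), caddy x = -97.5 mm, 190 mm above the counter; axes as the caddy's. Push its side faces to slide the door.
- funnel: stainless funnel standing wide mouth down in the caddy's far bay, 100 mm wide, 105 mm tall; origin: centre of its underside. A bystander.
- bellows: small dark silicone bellows standing in the caddy's far bay, 68 mm wide, 112 mm tall; origin: centre of its underside. A bystander.
- saucer: white porcelain saucer, 132 mm across, 18 mm high, lying in front of the caddy's far bay; origin: centre of its underside. A bystander.
- scoop: aluminium scoop, round bowl 52 mm wide and 26 mm high with a thin handle that reaches 104 mm from the bowl's centre along its own -x; lies beyond and right of the grinder; origin: under the bowl's centre. A bystander.
- cup: white porcelain cup with a handle, 68 mm wide, 60 mm tall, out to the right; origin: centre of its underside. A bystander.
- tamper: steel tamper standing on its 58 mm base, 90 mm tall, behind the caddy, to the robot's left; origin: centre of its underside. A bystander.
- canister: white round jar with a wooden lid, 84 mm wide, 130 mm tall, behind the caddy, to the robot's left; origin: centre of its underside. A bystander.

How it is judged:
By the outcome, as a careful person would: the job done as asked, in the order asked, and still so for the second after the job is handed in, with the robot touching nothing.
It also fails if it takes over 67 s, if anything falls off the work surface, if the arm or the gripper's body presses on something with over 40 N, if the wrist force passes 120 N, or if a joint passes its speed limit or range.

### The arm

A 6-joint arm with a two-finger parallel gripper is mounted at the origin on the work surface. World frame = base frame: x ahead of the robot, y to its left, z up, the work surface at z = 0. Lengths are in mm, angles in rad, forces in N, time in s.
With the tool pointing down it reaches from about 275 to 750 mm from the base axis. Payload 10.2 kg.
Tool frame: the origin (TCP) lies at the very end of the fingers, on their centre line; the grasp point (between the pads) lies 19 mm behind it; x points along the fingers, y is the direction in which the jaws open and shut, and the axes are right-handed (so a half turn about x gives the same grasp; the last joint's range is limited). The gripper opens to 85 mm and grips with 20 to 120 N. Pads are 22 mm wide; open, the fingers measure 114 mm over their backs; the gripper's body (76 mm by 85 mm) begins 54 mm behind the grasp point. The pads swing forward as they close: fully open they stand 13 mm farther back than shut.
Start: joints at [-1.398, 0.313, 1.498, -0, 1.331, -0.223], TCP at [202.4, -484.423, 231.294] pointing down, gripper open.
Joint ranges: [-2.94, 2.94], [-0.97, 2.17], [0.19, 2.56], [-1.23, 4.37], [0.02, 3.11], [-2.88, 2.88]. Speed limits (rad/s): [2.39, 2.39, 3.01, 3.14, 3.14, 3.14].

### API

Orientations are given as a unit quaternion [w, x, y, z].
In Python, from rig import ctrl, viewer, order gives the robot as it stands. The module is installed in compiled form; this text tells all that it offers.
- The arm moves only by the tool carry_out, never from a script. Its argument "deltas" is a list of rows, each a list of 7 numbers: the gripper command: -1 is fully open, 1 is shut, values between are in proportion, then the shift along the tool's x, y, z in mm, then the turn, a rotation vector about the tool's x, y, z in degrees. A call has exactly 5 rows; each row is the pose to reach, as a shift and turn from the pose commanded when the call began, along the tool's axes at that moment; what a row does not reach only later rows make up. A row lasts 1/8 s, in which the tool goes at most 62.5 mm and 10.7 degrees, less where a joint would pass 70% of its speed; a pose out of reach is approached as far as the arm can. A call with a gripper value outside its range is refused whole. The fingers move at their own pace and stop on an object; "newtons" is the grip in N (left out, the last holds). Time passes only in rows, so rows that repeat a pose let the fingers close, or fill a call up. It gives the time, the measured TCP pose, the force and the opening at its end, in the units of the state.
- ctrl.sense(): the state, without advancing time (a new reading comes with each control period).
- viewer.capture(name): name is "scene" or "top" or "wrist"; returns the picture (480x640x3 uint8, red, green, blue); there is no depth.
- viewer.calibration(name): a dict with "fx", "fy", "cx", "cy" (pixels), "xyz" and "attitude" of the camera in the world; the wrist camera has in their place "T_tool_cam" (4x4, takes a point from camera to tool coordinates, whose origin is the TCP and whose axes are the tool frame's). Camera axes: x right, y down, z forward; pixel columns grow to the right and rows downward; lengths in mm; the calibration is good to about 2 mm. The wrist camera is an equidistant fisheye: a pixel r from the principal point sees the ray r / f radians off the axis. A picture is of the moment at which its call begins: read the wrist's pose just before it. calibration takes no time and is no camera call.
- order.finish_job(): hands the job in, once; it reports no verdict.
The state is a dict: "time_s": time; "joints": joint angles; "dq": joint speeds; "tau": joint torques, N m; "eef_pos": TCP position; "ee_rot": TCP orientation; "force": force on the tool from outside, world axes, zero at the start; "wrist_torque": the same for the moment, N m; "grip_width": opening from 0.0 (shut) to 1.0 (fully open).
Only numpy, scipy, OpenCV 4.12 (cv2) and the standard library are available. Lean on these libraries where they do the work, as an engineer would, in place of code of your own. Each camera call takes 0.05 s, during which the arm holds its last target. There are 200 camera calls.

## Working session

There is one attempt and no reset: what is moved stays moved. The work goes in short steps, Python scripts to look and compute and a tool call to move; the robot and the scene stay as the last step left them, time stands still between calls to the robot, and variables do not carry over. Pictures are saved under pics/ and viewed, about 8 in all and at most 12, crops included, and the job is handed in when it is done.

Besides the shell and the picture viewer there is one more tool, called as name(argument=value, ...), one argument or row to a line, values as JSON. carry_out: Moves the arm, as the interface text tells. Its arguments: {"type":"object","properties":{"deltas":{"type":"array"},"newtons":{"type":"number"}},"required":["deltas"]}

```bash
mkdir -p pics; python3 - <<'E'
from rig import ctrl,viewer,order
import cv2
s=ctrl.sense();print(s)
for n in("scene","top"):
    print(n,viewer.calibration(n))
    cv2.imwrite(f"pics/{n}0.png",viewer.capture(n)[:,:,::-1])
E
```

```text
{'time_s': 0.0, 'joints': array([-1.39839433e+00,  3.13466608e-01,  1.49849212e+00,  1.79793279e-05,
        1.33100174e+00, -2.23388232e-01]), 'dq': array([ 7.16393417e-04, -8.38451630e-04,  5.03491139e-04,  2.12079045e-04,
       -2.03454174e-04,  5.76896219e-06]), 'tau': array([-3.49022093e-04, -4.12269831e+01, -2.59742296e+01, -2.31042031e-04,
        4.14993876e-03,  1.67673278e-05]), 'eef_pos': array([ 202.3571639 , -484.13432581,  230.70586568]), 'ee_rot': array([ 0.13853661,  0.69332452,  0.13950318, -0.69328752]), 'force': array([-0.33312886,  0.98289932,  0.19998338]), 'wrist_torque': array([-0.01473751,  0.05832763, -0.05272799]), 'grip_width': 0.9994188315389492}
scene {'fx': 507.51615305417107, 'fy': 507.51615305417107, 'cx': 320.668999651633, 'cy': 251.05416678872012, 'xyz': array([ 958.88827045, -493.14572033, 1191.72442021]), 'attitude': array([-0.23753904,  0.91331315,  0.32147667, -0.07801947])}
top {'fx': 623.6345452745804, 'fy': 623.6345452745804, 'cx': 319.112491475265, 'cy': 243.0335747997573, 'xyz': array([ 507.59966972,  -33.65082476, 1399.81450107]), 'attitude': array([ 0.02581185, -0.69956533,  0.71367099, -0.02481558])}
```

View pics/top0.png

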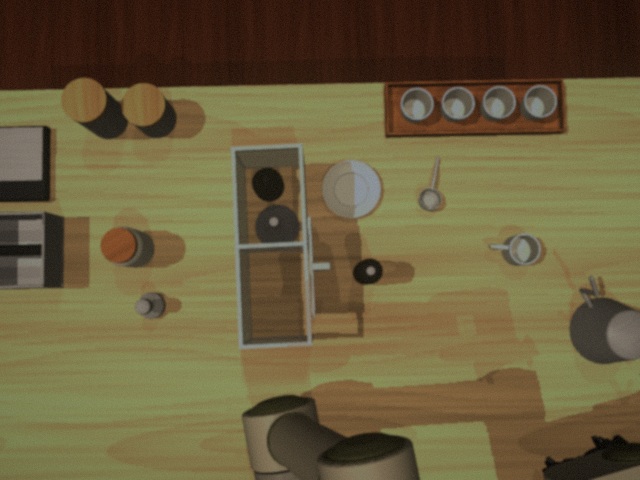

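View pics/scene0.png

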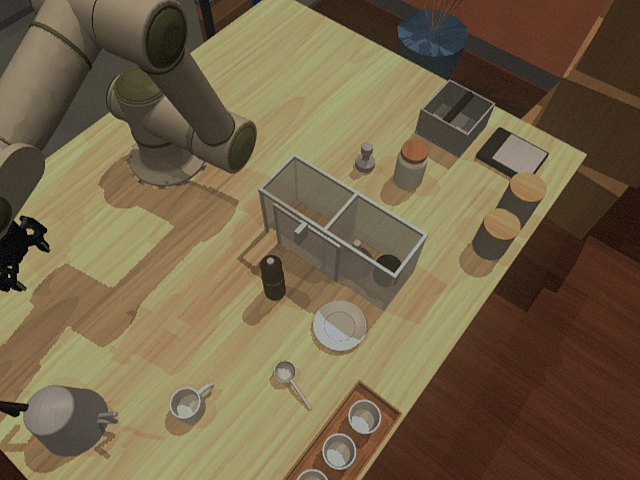

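The door is already partly open: in the top view its panel spans rows 218–314 at col 311, with the tab at (321,266). The grinder's knob is at (370,270). I'll enlarge the picture to measure.

```bash
cat > h.py <<'E'
import numpy as np
from rig import ctrl,viewer,order
from scipy.spatial.transform import Rotation as R
def rot(q): return R.from_quat(np.r_[q[1:],q[0]])
def back(n,u,v,z):
    c=viewer.calibration(n);d=rot(c["attitude"]).apply([(u-c["cx"])/c["fx"],(v-c["cy"])/c["fy"],1])
    return c["xyz"]+d*(z-c["xyz"][2])/d[2]
def proj(n,p):
    c=viewer.calibration(n);q=rot(c["attitude"]).inv().apply(np.asarray(p,float)-c["xyz"])
    return np.array([c["fx"]*q[...,0]/q[...,2]+c["cx"],c["fy"]*q[...,1]/q[...,2]+c["cy"]]).T
E
python3 - <<'E'
import cv2
a=cv2.imread("pics/top0.png")[135:355,225:435]
a=cv2.convertScaleAbs(a,alpha=1.5)
a=cv2.resize(a,None,fx=2.7,fy=2.7,interpolation=cv2.INTER_CUBIC)
cv2.imwrite("pics/topc.png",a);print(a.shape)
from h import *
print(ctrl.sense()["time_s"])
for l,u,v,z in[("knob",370,270,170),("tab",321,266,200),("c_far_back",235,147,195),("c_far_front",301,146,195),("c_near_back",241,346,195),("c_near_front",310,344,195),("saucer",352,189,15),("scoop",430,200,20),("cup",523,249,60)]: print(l,back("top",u,v,z).round(1))
E
```

```text
(594, 567, 3)
0.1
knob [ 540.6 -132.   170. ]
tab [549.3 -35.6 200. ]
c_far_back [785.9 128.2 195. ]
c_far_front [785.3  -1.1 195. ]
c_near_back [399.4 120.7 195. ]
c_near_front [400.6 -11.5 195. ]
saucer [ 726.8 -108.8   15. ]
scoop [ 697.8 -281.7   20. ]
cup [ 582.1 -470.9   60. ]
```

View pics/topc.png

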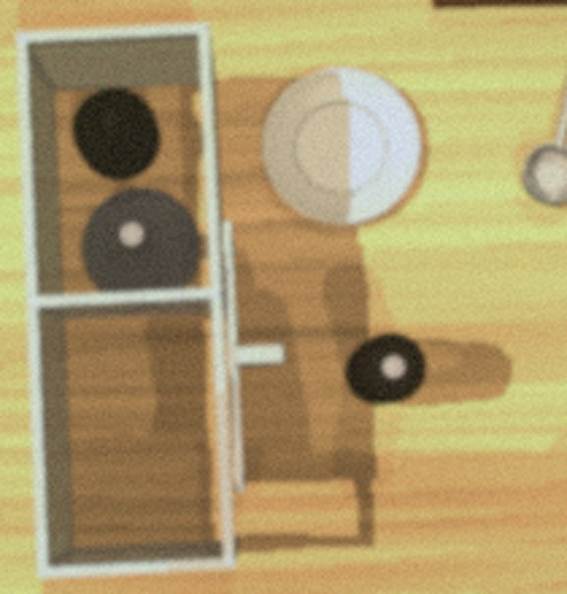

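```bash
python3 - <<'E'
from h import *
from scipy.optimize import least_squares
f=lambda x,y:(225+x/2.7,135+y/2.7)
px=np.array([f(17,33),f(210,25),f(40,577),f(234,565)])
loc=np.array([[70,-195],[-70,-195],[70,195],[-70,195]],float) # caddy x,y
def W(p,l,z):
    c,s=np.cos(p[2]),np.sin(p[2]);l=np.atleast_2d(l)
    return np.c_[p[0]+c*l[:,0]-s*l[:,1],p[1]+s*l[:,0]+c*l[:,1],np.full(len(l),z)]
sc=np.array([[425,237],[296,157],[262,190],[396,276]])  # far back, near back, near front, far front
ls=np.array([[70,-195],[70,195],[-70,195],[-70,-195]],float)
for nm,r in(("top",lambda p:(proj("top",W(p,loc,195))-px).ravel()),("both",lambda p:np.r_[(proj("top",W(p,loc,195))-px).ravel(),(proj("scene",W(p,ls,195))-sc).ravel()*.7])):
    o=least_squares(r,[590,60,1.57]);p=o.x;print(nm,p.round(3),o.fun.round(1))
k=back("top",*f(393,366),170);t=back("top",*f(261,353),200)
print("knob",k,"scene knob",back("scene",270,260,170),"tab",t,"scene tab",back("scene",300,228,200))
def inv(p,w):
    c,s=np.cos(p[2]),np.sin(p[2]);d=w[:2]-p[:2];return np.array([c*d[0]+s*d[1],-s*d[0]+c*d[1]])
print("caddy frame: grinder",inv(p,k),"tab",inv(p,t),inv(p,back("scene",300,228,200)),"door open",97-inv(p,t)[1])
print("bay",W(p,[0,96],0),"saucer",inv(p,back("top",*f(343,146),15)))
s=ctrl.sense();print(rot(s["ee_rot"]).as_matrix().round(3))
E
```

```text
top [592.171  59.766   1.6  ] [ 0.   0.3 -0.1 -0.2 -0.6 -0.5  0.6  0.4]
both [593.09   59.236   1.599] [ 0.4 -0.2  0.3 -0.7 -0.4 -1.   0.8 -0.   2.3 -2.3 -0.7 -2.9 -2.3 -0.8
 -0.7  1. ]
knob [ 539.44296931 -133.06257018  170.        ] scene knob [ 538.97527317 -135.74274994  170.        ] tab [549.79589229 -36.85812916 200.        ] scene tab [549.78680257 -40.84305375 200.        ]
caddy frame: grinder [-190.72556204   58.99538333] tab [-94.84770712  45.96026068] [-98.83082418  46.08061458] door open 51.03973932014852
bay [[497.12731013  56.55537902   0.        ]] saucer [-171.72947095 -128.79388778]
[[-0.     0.386 -0.923]
 [ 0.001 -0.923 -0.386]
 [-1.    -0.001 -0.   ]]
```

```bash
cat >> h.py <<'E'
P=[592.6,59.5,1.5995]
def w(x,y,z):
    c,s=np.cos(P[2]),np.sin(P[2]);return np.array([P[0]+c*x-s*y,P[1]+s*x+c*y,z])
def cad(p):
    c,s=np.cos(P[2]),np.sin(P[2]);d=np.asarray(p)[:2]-P[:2];return np.array([c*d[0]+s*d[1],-s*d[0]+c*d[1],p[2]])
def goal(tilt,yaw=P[2]-np.pi/2):  # tool down: x=-z, y=caddy -y, tilted toward caddy +x
    M=np.array([[0,1,0],[0,0,-1],[-1,0,0]],float)  # columns x,y,z of tool
    return R.from_euler("z",yaw)*R.from_matrix(M)*R.from_euler("y",tilt,degrees=True)
def delta(x,y,z,tilt,frm=None):
    s=ctrl.sense();p0,r0=(s["eef_pos"],rot(s["ee_rot"])) if frm is None else (w(*frm[:3]),goal(frm[3]))
    return np.r_[r0.inv().apply(w(x,y,z)-p0),(r0.inv()*goal(tilt)).as_rotvec(degrees=True)].round(1)
def st():
    s=ctrl.sense();print("t",round(s["time_s"],2),"caddy",cad(s["eef_pos"]).round(1),"F",s["force"].round(1),"g",round(s["grip_width"],2),"x",rot(s["ee_rot"]).as_matrix()[:,0].round(2),"q",s["joints"].round(2))
E
python3 - <<'E'
from h import *
st();print(viewer.calibration("wrist"))
print(delta(-103,90,260,0), delta(-103,90,165,0,(-103,90,260,0)))
E
```

```text
t 0.1 caddy [-532.3  405.7  230.8] F [ 0.1 -0.2 -0.1] g 0.99 x [-0.  0. -1.] q [-1.4   0.31  1.5   0.    1.33 -0.22]
{'fx': 371.64829954431775, 'fy': 371.64829954431775, 'cx': 311.16298814445946, 'cy': 239.55667868958975, 'T_tool_cam': array([[-9.82024206e-04, -2.68625349e-01,  9.63244236e-01,
        -1.43400863e+02],
       [ 9.99999203e-01,  5.00964802e-04,  1.15920265e-03,
         9.31640485e-01],
       [-7.93942673e-04,  9.63244606e-01,  2.68624643e-01,
        -6.72536341e+01],
       [ 0.00000000e+00,  0.00000000e+00,  0.00000000e+00,
         1.00000000e+00]])}
[-2.870e+01 -2.874e+02 -4.487e+02 -6.900e+01 -1.000e-01  0.000e+00] [95.  0.  0.  0.  0.  0.]
```

carry_out(
  deltas=[
    [1, -30, -30, -45, -7, 0, 0],
    [1, -30, -60, -90, -14, 0, 0],
    [1, -30, -90, -135, -21, 0, 0],
    [1, -30, -118, -180, -28, 0, 0],
    [1, -30, -145, -225, -35, 0, 0],
  ],
  newtons=40,
)

```text
time_s: 0.72
eef_pos: [354.7, -262.3, 261.2]
ee_rot: [-0.342, -0.619, -0.342, 0.619]
force: [0.3, -0.4, 0.1]
grip_width: -0.001
```

```bash
python3 -c "
from h import *
st();print(delta(-103,90,255,0))"
```

```text
t 0.72 caddy [-314.8  247.   261.2] F [ 0.3 -0.4  0.1] g -0.0 x [-0.  0. -1.] q [-0.9   0.1   1.68  0.    1.36 -0.34]
[   6.2   12.9 -263.3  -33.7   -0.     0. ]
```

carry_out(
  deltas=[
    [1, 1, 3, -66, -8.5, 0, 0],
    [1, 3, 6, -132, -17, 0, 0],
    [1, 5, 10, -198, -26, 0, 0],
    [1, 6, 13, -263, -33.7, 0, 0],
    [1, 6, 13, -263, -33.7, 0, 0],
  ],
)

```text
time_s: 1.35
eef_pos: [506.6, -45.8, 254.7]
ee_rot: [0.507, 0.493, 0.508, -0.493]
force: [0.4, -1.0, 0.3]
grip_width: -0.002
```

```bash
python3 -c "
from h import *
import cv2
st();print(delta(-103,90,165,0),delta(-103,75,165,0))
cv2.imwrite('pics/w1.png',viewer.capture('wrist')[:,:,::-1])"
```

```text
t 1.35 caddy [-102.8   89.   254.7] F [ 0.4 -1.   0.3] g -0.0 x [-0.  0. -1.] q [-0.32  0.26  1.51  0.    1.38 -0.35]
[89.7 -0.9  0.3  0.  -0.   0.1] [89.7 14.1  0.3  0.  -0.   0.1]
```

View pics/w1.png

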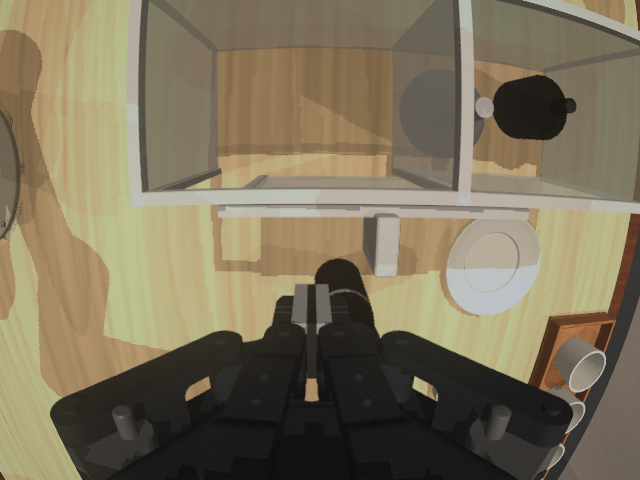

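Picture: the tab is at (385,245), with the closed fingers left of it at (312,290) and clear of it. The bay is empty. I'll lower the fingers beside the tab.

carry_out(
  deltas=[
    [1, 45, 0, 0, 0, 0, 0],
    [1, 90, 0, 0, 0, 0, 0],
    [1, 90, 8, 0, 0, 0, 0],
    [1, 90, 16, 0, 0, 0, 0],
    [1, 90, 24, 0, 0, 0, 0],
  ],
)

```text
time_s: 2.02
eef_pos: [531.0, -48.6, 167.2]
ee_rot: [0.507, 0.494, 0.505, -0.494]
force: [-2.1, -0.2, 1.3]
grip_width: 0.0
```

carry_out(
  deltas=[
    [1, 0, 10, 0, 0, 0, 0],
    [1, 0, 20, 0, 0, 0, 0],
    [1, 0, 30, 0, 0, 0, 0],
    [1, 0, 40, 0, 0, 0, 0],
    [1, 0, 50, 0, 0, 0, 0],
  ],
)

```text
time_s: 2.65
eef_pos: [580.3, -46.7, 165.3]
ee_rot: [0.506, 0.494, 0.506, -0.494]
force: [-1.8, 0.7, 1.3]
grip_width: 0.002
```

```bash
python3 -c "
from h import *
import cv2
st()
cv2.imwrite('pics/w2.png',viewer.capture('wrist')[:,:,::-1])"
```

```text
t 2.65 caddy [-105.8   15.3  165.3] F [-1.8  0.7  1.3] g 0.0 x [-0.  0. -1.] q [-0.28  0.49  1.41  0.    1.24 -0.31]
```

View pics/w2.png

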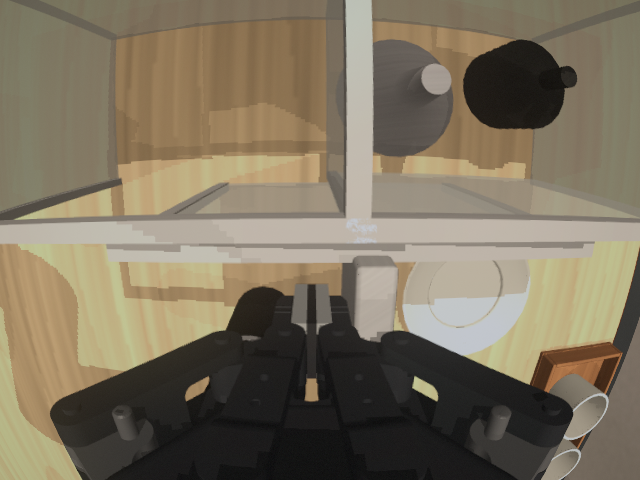

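carry_out(
  deltas=[
    [1, 0, 14, -1, 0, 0, 0],
    [1, 0, 28, -2, 0, 0, 0],
    [1, 0, 42, -2, 0, 0, 0],
    [1, 0, 55, -2, 0, 0, 0],
    [1, 0, 67, -2, 0, 0, 0],
  ],
)

```text
time_s: 3.32
eef_pos: [647.1, -43.1, 165.1]
ee_rot: [0.506, 0.494, 0.506, -0.494]
force: [-0.9, -0.0, 1.3]
grip_width: 0.001
```

carry_out(
  deltas=[
    [1, 0, 2, 0, 0, 0, 0],
    [1, 0, 4, 0, 0, 0, 0],
    [1, 0, 6, 0, 0, 0, 0],
    [1, 0, 8, 0, 0, 0, 0],
    [1, 0, 8, 0, 0, 0, 0],
  ],
)

```text
time_s: 3.95
eef_pos: [654.8, -43.0, 165.4]
ee_rot: [0.506, 0.494, 0.506, -0.494]
force: [-0.1, 0.9, -0.8]
grip_width: -0.0
```

```bash
python3 -c "
from h import *
st()"
```

```text
t 3.95 caddy [-104.3  -59.2  165.4] F [-0.1  0.9 -0.8] g -0.0 x [ 0. -0. -1.] q [-0.24  0.66  1.15  0.    1.34 -0.27]
```

```bash
python3 -c "
from h import *
a=(-104,-59,165,0);print(delta(-104,-40,165,0));print(delta(-130,-30,285,0));print(delta(-300,40,285,30),delta(-300,59,285,50,(-300,40,285,30)))"
```

```text
[  0.4 -19.2  -0.2  -0.3   0.   -0. ]
[-119.6  -29.    25.9   -0.3    0.    -0. ]
[-1.196e+02 -9.820e+01  1.962e+02 -3.000e-01  3.000e+01 -1.000e-01] [ -0. -19.  -0.   0.  20.  -0.]
```

carry_out(
  deltas=[
    [1, 0, -18, 0, 0, 0, 0],
    [1, -60, -20, 0, 0, 0, 0],
    [1, -120, -29, 26, 0, 10, 0],
    [1, -120, -60, 80, 0, 20, 0],
    [1, -120, -80, 138, 0, 30, 0],
  ],
)

```text
time_s: 4.58
eef_pos: [577.3, -183.9, 287.5]
ee_rot: [0.358, 0.606, 0.62, -0.347]
force: [1.2, 0.0, -0.3]
grip_width: 0.006
```

```bash
python3 -c "
from h import *
st();print(delta(-300,59,285,50)); print(delta(-300,59,80,50,(-300,59,285,50)))"
```

```text
t 4.58 caddy [-242.8   22.3  287.5] F [ 1.2  0.  -0.3] g 0.01 x [-0.01  0.5  -0.86] q [-0.67  0.61  0.99  0.42  1.86 -0.64]
[-26.8 -36.5  50.7   0.   19.8  -0.3]
[131.8   0.  157.    0.    0.    0. ]
```

carry_out(
  deltas=[
    [0.1, -13, -18, 25, 0, 10, 0],
    [0.1, -27, -37, 51, 0, 19.8, 0],
    [0.1, 25, -37, 81, 0, 19.8, 0],
    [0.1, 77, -37, 111, 0, 19.8, 0],
    [0.1, 123, -37, 138, 0, 19.8, 0],
  ],
)

```text
time_s: 5.2
eef_pos: [542.2, -241.8, 107.8]
ee_rot: [0.246, 0.656, 0.672, -0.24]
force: [1.1, -0.1, 0.5]
grip_width: 0.45
```

```bash
python3 -c "
from h import *
import cv2
st();print(delta(-300,59,35,50),delta(-245,59,16,50)); 
cv2.imwrite('pics/w3.png',viewer.capture('wrist')[:,:,::-1])
cv2.imwrite('pics/s3.png',viewer.capture('scene')[:,:,::-1])"
```

```text
t 5.2 caddy [-299.7   59.   107.8] F [ 1.1 -0.1  0.5] g 0.45 x [-0.02  0.76 -0.65] q [-0.84  0.9   1.1   0.54  1.83 -0.91]
[46.8  0.1 55.8 -0.2  0.2 -0.2] [101.1  -0.2  34.8  -0.2   0.2  -0.2]
```

View pics/w3.png

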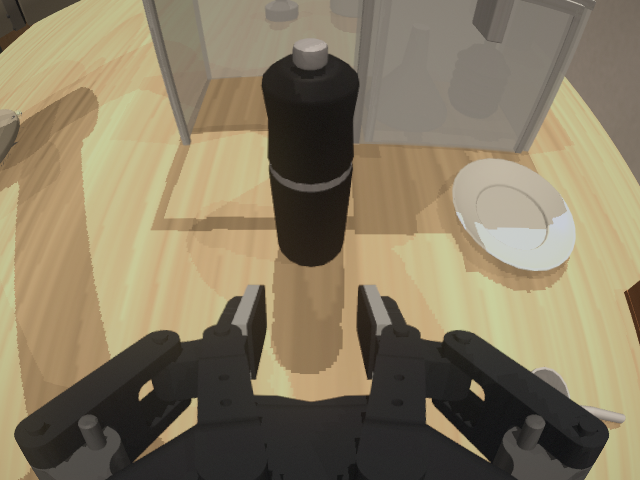

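The grinder is centred between the fingers (col 311), the bay front is open, and the saucer and scoop are clear. Next I'll lower and approach.

carry_out(
  deltas=[
    [0.1, 30, 0, 36, 0, 0, 0],
    [0.1, 53, 0, 64, 0, 0, 0],
    [0.1, 61, 0, 73, 0, 0, 0],
    [0.1, 78, 0, 59, 0, 0, 0],
    [0.1, 95, 0, 44, 0, 0, 0],
  ],
)

```text
time_s: 5.92
eef_pos: [542.3, -197.9, 17.2]
ee_rot: [0.248, 0.656, 0.671, -0.24]
force: [1.1, 0.1, -0.0]
grip_width: 0.452
```

```bash
python3 -c "
from h import *
st();a=(-255,59,13,50);print(delta(-212,59,13,50));print(delta(-38,95,13,50));print(delta(-38,95,13,50,(-212,59,13,50)))"
```

```text
t 5.92 caddy [-255.8   57.6   17.2] F [ 1.1  0.1 -0. ] g 0.45 x [-0.02  0.76 -0.65] q [-0.8   0.98  1.22  0.55  1.64 -0.99]
[ 36.1  -1.6 -25.2  -0.1   0.3  -0.3]
[ 1.685e+02 -3.850e+01 -1.377e+02 -1.000e-01  3.000e-01 -3.000e-01]
[ 133.3  -36.  -111.8    0.     0.     0. ]
```

carry_out(
  deltas=[
    [0.1, 11, -0.5, -5, 0, 0, 0],
    [0.1, 20, -1, -12, 0, 0, 0],
    [0.1, 27, -1, -18, 0, 0, 0],
    [0.1, 31, -1.5, -22, 0, 0, 0],
    [0.1, 35, -1.5, -25, 0, 0, 0],
  ],
)

```text
time_s: 6.55
eef_pos: [539.0, -154.9, 11.5]
ee_rot: [0.246, 0.656, 0.672, -0.24]
force: [0.4, -2.4, 0.7]
grip_width: 0.448
```

carry_out(
  deltas=[
    [0.1, 3, -0.8, -2.5, 0, 0, 0],
    [0.1, 6, -1.6, -5, 0, 0, 0],
    [0.1, 9.5, -2.5, -8, 0, 0, 0],
    [0.1, 13, -3.5, -11, 0, 0, 0],
    [0.1, 17, -4.5, -14, 0, 0, 0],
  ],
)

```text
time_s: 7.18
eef_pos: [533.8, -132.5, 11.1]
ee_rot: [0.246, 0.656, 0.672, -0.24]
force: [1.0, -3.1, 1.4]
grip_width: 0.448
```

```bash
python3 -c "
from h import *
import cv2
st();print(delta(-38,95,14,50))
cv2.imwrite('pics/w4.png',viewer.capture('wrist')[:,:,::-1])"
```

```text
t 7.17 caddy [-190.3   64.3   11.1] F [ 1.  -3.1  1.4] g 0.45 x [-0.02  0.76 -0.65] q [-0.73  0.92  1.38  0.59  1.53 -0.99]
[ 114.3  -31.4 -100.4   -0.2    0.2   -0.2]
```

View pics/w4.png

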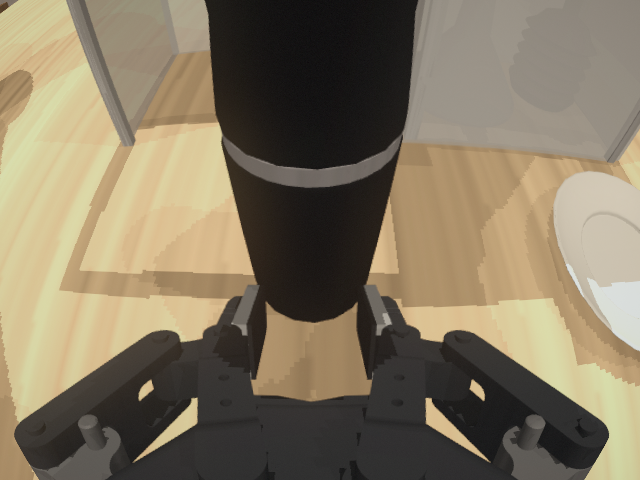

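The grinder sits upright in the two-finger cradle and slides at about 3 N. I'll keep pushing diagonally.

carry_out(
  deltas=[
    [0.1, 5, -1.5, -4.2, 0, 0, 0],
    [0.1, 10, -3, -8.4, 0, 0, 0],
    [0.1, 15, -4.5, -12.8, 0, 0, 0],
    [0.1, 20, -6, -17, 0, 0, 0],
    [0.1, 25, -7.5, -21.2, 0, 0, 0],
  ],
)

```text
time_s: 7.85
eef_pos: [525.4, -99.7, 11.1]
ee_rot: [0.246, 0.656, 0.672, -0.24]
force: [0.0, -2.6, 2.3]
grip_width: 0.448
```

carry_out(
  deltas=[
    [0.1, 5, -1.5, -4.2, 0, 0, 0],
    [0.1, 10, -3, -8.4, 0, 0, 0],
    [0.1, 15, -4.5, -12.8, 0, 0, 0],
    [0.1, 20, -6, -17, 0, 0, 0],
    [0.1, 25, -7.5, -21.2, 0, 0, 0],
  ],
)

```text
time_s: 8.48
eef_pos: [517.1, -67.1, 11.2]
ee_rot: [0.246, 0.656, 0.672, -0.24]
force: [0.8, -1.2, -0.4]
grip_width: 0.448
```

```bash
python3 -c "
from h import *
import cv2
st();print(delta(-38,95,14,50))
a=np.hstack([viewer.capture('wrist')[:,:,::-1][:, :, :],]);cv2.imwrite('pics/w5.png',a)
b=viewer.capture('scene')[100:340,130:450,::-1];cv2.imwrite('pics/s5.png',cv2.resize(b,None,fx=2.4,fy=2.4,interpolation=cv2.INTER_CUBIC))"
```

```text
t 8.47 caddy [-124.4   79.1   11.2] F [ 0.8 -1.2 -0.4] g 0.45 x [-0.02  0.76 -0.65] q [-0.67  0.85  1.54  0.64  1.43 -1.01]
[ 64.1 -16.3 -57.9  -0.2   0.2  -0.2]
```

View pics/s5.png

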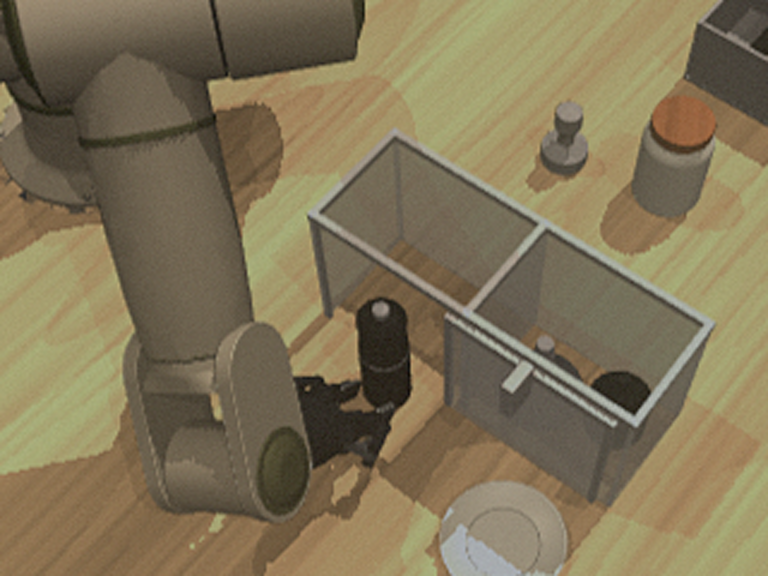

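carry_out(
  deltas=[
    [0.1, 5, -1.3, -4.2, 0, 0, 0],
    [0.1, 10, -2.6, -8.4, 0, 0, 0],
    [0.1, 15, -4, -12.8, 0, 0, 0],
    [0.1, 20, -5.2, -17, 0, 0, 0],
    [0.1, 25, -6.5, -21.2, 0, 0, 0],
  ],
)

```text
time_s: 9.2
eef_pos: [509.8, -34.5, 11.2]
ee_rot: [0.246, 0.656, 0.672, -0.24]
force: [-0.1, -0.8, 0.5]
grip_width: 0.45
```

carry_out(
  deltas=[
    [0.1, 4, -1.3, -3.6, 0, 0, 0],
    [0.1, 8, -2.6, -7.2, 0, 0, 0],
    [0.1, 12, -4, -10.8, 0, 0, 0],
    [0.1, 16, -5.2, -14.2, 0, 0, 0],
    [0.1, 20, -6.5, -17.6, 0, 0, 0],
  ],
)

```text
time_s: 9.82
eef_pos: [502.7, -8.2, 11.8]
ee_rot: [0.246, 0.656, 0.672, -0.24]
force: [0.0, -1.0, -1.8]
grip_width: 0.449
```

```bash
python3 -c "
from h import *
import cv2
print('grinder earlier',cad(back('scene',288.75,228.3,170)))
st();print(delta(-38,95,14,50))
cv2.imwrite('pics/w6.png',viewer.capture('wrist')[:,:,::-1])
b=viewer.capture('scene')[100:340,130:450,::-1];cv2.imwrite('pics/s6.png',cv2.resize(b,None,fx=2.4,fy=2.4,interpolation=cv2.INTER_CUBIC))"
```

```text
grinder earlier [-101.77661621   78.21761914  170.        ]
t 9.82 caddy [-65.1  91.8  11.8] F [ 0.  -1.  -1.8] g 0.45 x [-0.02  0.76 -0.65] q [-0.6   0.79  1.66  0.69  1.35 -1.01]
[ 19.2  -3.3 -19.2  -0.2   0.2  -0.2]
```

View pics/s6.png

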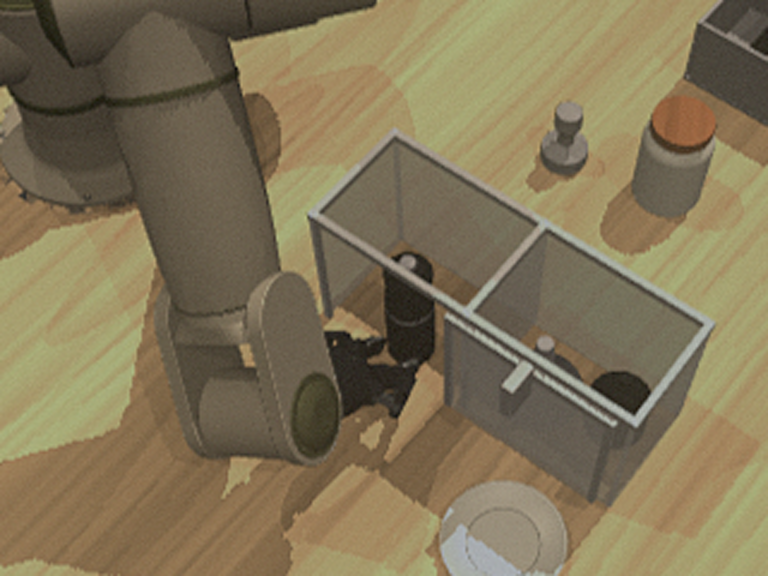

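carry_out(
  deltas=[
    [0.1, 4, 0, -3.3, 0, 0, 0],
    [0.1, 8, 0, -6.6, 0, 0, 0],
    [0.1, 12, 0, -10, 0, 0, 0],
    [0.1, 16, 0, -13.3, 0, 0, 0],
    [0.1, 18, 0, -15, 0, 0, 0],
  ],
)

```text
time_s: 10.55
eef_pos: [502.2, 15.2, 11.7]
ee_rot: [0.246, 0.656, 0.672, -0.24]
force: [-0.1, -2.6, 0.9]
grip_width: 0.45
```

```bash
python3 -c "
from h import *
import cv2
st();print(delta(-130,90,16,50))
cv2.imwrite('pics/w7.png',viewer.capture('wrist')[:,:,::-1])"
```

```text
t 10.55 caddy [-41.7  91.6  11.7] F [-0.1 -2.6  0.9] g 0.45 x [-0.02  0.76 -0.65] q [-0.56  0.78  1.69  0.72  1.32 -1.01]
[-70.3   2.   53.7  -0.2   0.2  -0.2]
```

View pics/w7.png

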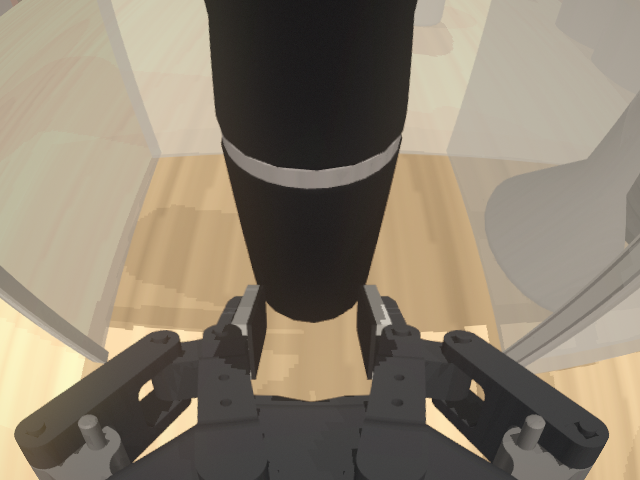

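The grinder is upright inside the bay at about caddy (-20, 92), with the walls clear on both sides. I'll withdraw straight back.

carry_out(
  deltas=[
    [0.1, -6, 0, 4.6, 0, 0, 0],
    [0.1, -20, 0, 16, 0, 0, 0],
    [0.1, -44, 0, 36, 0, 0, 0],
    [0.1, -75, 0, 62, 0, 0, 0],
    [0.1, -110, 0, 91, 0, 0, 0],
  ],
)

```text
time_s: 11.22
eef_pos: [505.3, -130.2, 13.1]
ee_rot: [0.246, 0.656, 0.672, -0.24]
force: [0.2, -0.7, -0.0]
grip_width: 0.45
```

```bash
python3 -c "
from h import *
st();print(delta(-220,60,260,20));print(delta(-220,0,260,0,(-220,60,260,20)))"
```

```text
t 11.22 caddy [-187.1   92.7   13.1] F [ 0.2 -0.7 -0. ] g 0.45 x [-0.02  0.76 -0.65] q [-0.76  0.87  1.47  0.57  1.51 -1.04]
[-184.4   32.8 -167.4   -0.3  -29.8   -0.2]
[ -0.  60.   0.   0. -20.   0.]
```

carry_out(
  deltas=[
    [1, -45, 5, -25, 0, 0, 0],
    [1, -85, 12, -60, 0, -7, 0],
    [1, -120, 20, -95, 0, -15, 0],
    [1, -155, 27, -132, 0, -22, 0],
    [1, -184, 33, -167, 0, -30, 0],
  ],
)

```text
time_s: 11.85
eef_pos: [539.2, -161.5, 261.7]
ee_rot: [0.413, 0.571, 0.583, -0.404]
force: [0.6, -0.7, -0.5]
grip_width: 0.003
```

```bash
python3 -c "
from h import *
st();print(delta(-200,-60,265,0),delta(-104,-112,265,0));print(delta(-104,-112,165,0,(-104,-112,265,0)))"
```

```text
t 11.85 caddy [-219.4   59.7  261.7] F [ 0.6 -0.7 -0.5] g 0.0 x [-0.01  0.33 -0.94] q [-0.62  0.46  1.25  0.27  1.64 -0.66]
[ 3.700e+00  1.195e+02 -2.020e+01 -4.000e-01 -1.950e+01 -1.000e-01] [ 3.590e+01  1.708e+02 -1.110e+02 -4.000e-01 -1.950e+01 -1.000e-01]
[100.   0.   0.   0.   0.   0.]
```

carry_out(
  deltas=[
    [1, 2, 50, -10, 0, -7, 0],
    [1, 4, 100, -20, 0, -14, 0],
    [1, 14, 140, -50, 0, -19.5, 0],
    [1, 26, 174, -82, 0, -19.5, 0],
    [1, 36, 174, -111, 0, -19.5, 0],
  ],
)

```text
time_s: 12.48
eef_pos: [711.7, -38.8, 260.9]
ee_rot: [0.504, 0.495, 0.508, -0.493]
force: [-0.8, -0.0, -0.3]
grip_width: 0.001
```

```bash
python3 -c "
from h import *
import cv2
st();print(delta(-104,-116,165,0))
cv2.imwrite('pics/w8.png',viewer.capture('wrist')[:,:,::-1])"
```

```text
t 12.47 caddy [-101.6 -116.2  260.9] F [-0.8 -0.  -0.3] g 0.0 x [-0.    0.01 -1.  ] q [-0.22  0.77  0.71  0.    1.67 -0.24]
[95.9  0.   2.9 -0.3 -0.3  0.2]
```

View pics/w8.png

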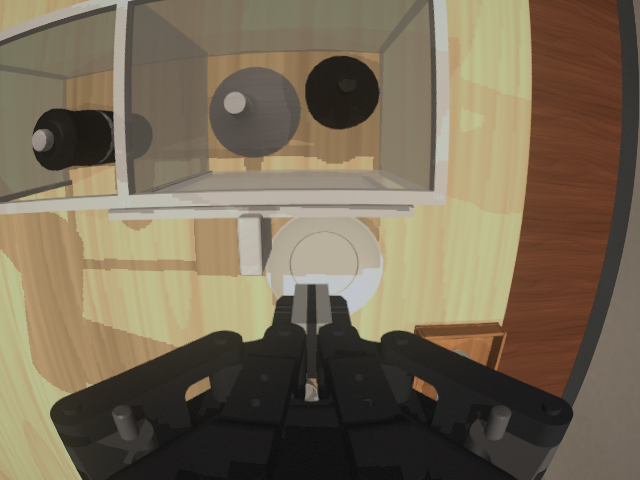

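The tab at (250,245) is left of the fingers with a gap, and the grinder stands in the bay at the far left. I'll lower and push the door shut.

carry_out(
  deltas=[
    [1, 48, 0, 2, 0, 0, 0],
    [1, 96, 0, 3, 0, 0, 0],
    [1, 96, -6, 3, 0, 0, 0],
    [1, 96, -13, 3, 0, 0, 0],
    [1, 96, -22, 3, 0, 0, 0],
  ],
)

```text
time_s: 13.15
eef_pos: [689.3, -42.8, 170.4]
ee_rot: [0.506, 0.496, 0.506, -0.492]
force: [2.3, 0.3, 0.4]
grip_width: -0.001
```

carry_out(
  deltas=[
    [1, 0, -12, 0, 0, 0, 0],
    [1, 0, -24, 0, 0, 0, 0],
    [1, 0, -36, 0, 0, 0, 0],
    [1, 0, -48, 0, 0, 0, 0],
    [1, 0, -60, 0, 0, 0, 0],
  ],
)

```text
time_s: 13.78
eef_pos: [629.2, -44.3, 170.4]
ee_rot: [0.506, 0.496, 0.505, -0.492]
force: [1.3, -0.3, 0.3]
grip_width: 0.0
```

carry_out(
  deltas=[
    [1, 0, -12, 0, 0, 0, 0],
    [1, 0, -24, 0, 0, 0, 0],
    [1, 0, -36, 0, 0, 0, 0],
    [1, 0, -48, 0, 0, 0, 0],
    [1, 0, -60, 0, 0, 0, 0],
  ],
)

```text
time_s: 14.4
eef_pos: [569.4, -45.8, 170.4]
ee_rot: [0.507, 0.496, 0.505, -0.492]
force: [2.2, -1.8, 1.1]
grip_width: -0.005
```

```bash
python3 -c "
from h import *
st()"
```

```text
t 14.4 caddy [-104.6   26.2  170.4] F [ 2.2 -1.8  1.1] g -0.0 x [ 0.01  0.   -1.  ] q [-0.29  0.46  1.45  0.    1.23 -0.31]
```

Now about 50 mm remain. I'll push 40, then creep in.

carry_out(
  deltas=[
    [1, 0, -10, 0, 0, 0, 0],
    [1, 0, -20, 0, 0, 0, 0],
    [1, 0, -30, 0, 0, 0, 0],
    [1, 0, -38, 0, 0, 0, 0],
    [1, 0, -43, 0, 0, 0, 0],
  ],
)

```text
time_s: 15.02
eef_pos: [525.3, -45.9, 167.2]
ee_rot: [0.505, 0.495, 0.507, -0.493]
force: [1.6, -0.4, 1.0]
grip_width: -0.002
```

carry_out(
  deltas=[
    [1, 0, -1, 0, 0, 0, 0],
    [1, 0, -2, 0, 0, 0, 0],
    [1, 0, -3, 0, 0, 0, 0],
    [1, 0, -4, 0, 0, 0, 0],
    [1, 0, -5, 0, 0, 0, 0],
  ],
)

```text
time_s: 15.65
eef_pos: [520.7, -46.1, 167.1]
ee_rot: [0.505, 0.495, 0.507, -0.493]
force: [1.2, 0.3, 0.3]
grip_width: 0.003
```

```bash
python3 -c "
from h import *
st()"
```

```text
t 15.65 caddy [-103.5   74.9  167.1] F [1.2 0.3 0.3] g 0.0 x [-0.    0.01 -1.  ] q [-0.32  0.37  1.6   0.01  1.18 -0.34]
```

carry_out(
  deltas=[
    [1, 0, -0.5, 0, 0, 0, 0],
    [1, 0, -1, 0, 0, 0, 0],
    [1, 0, -1.5, 0, 0, 0, 0],
    [1, 0, -2, 0, 0, 0, 0],
    [1, 0, -2, 0, 0, 0, 0],
  ],
)

```text
time_s: 16.27
eef_pos: [519.0, -46.1, 167.2]
ee_rot: [0.505, 0.496, 0.507, -0.492]
force: [5.1, 1.0, -1.6]
grip_width: -0.001
```

carry_out(
  deltas=[
    [1, 0, -0.5, 0, 0, 0, 0],
    [1, 0, -1, 0, 0, 0, 0],
    [1, 0, -1.5, 0, 0, 0, 0],
    [1, 0, -2, 0, 0, 0, 0],
    [1, 0, -2, 0, 0, 0, 0],
  ],
)

```text
time_s: 16.9
eef_pos: [518.9, -46.1, 167.3]
ee_rot: [0.506, 0.497, 0.506, -0.491]
force: [17.5, 1.4, -8.8]
grip_width: -0.0
```

The door is on its stop: the force rose to 17.5 N with no further motion. I'll back off and rise.

carry_out(
  deltas=[
    [1, 0, 6, 0, 0, 0, 0],
    [1, 0, 18, 0, 0, 0, 0],
    [1, -50, 20, 0, 0, 0, 0],
    [1, -100, 20, 20, 0, 0, 0],
    [1, -120, 20, 80, 0, 0, 0],
  ],
)

```text
time_s: 17.52
eef_pos: [539.5, -125.1, 289.8]
ee_rot: [0.507, 0.495, 0.507, -0.491]
force: [0.3, -0.8, -1.1]
grip_width: 0.0
```

carry_out(
  deltas=[
    [1, 0, 0, 50, 0, 0, 0],
    [1, 0, 0, 100, 0, 0, 0],
    [1, 0, 0, 150, 0, 0, 0],
    [1, 0, 0, 150, 0, 0, 0],
    [1, 0, 0, 150, 0, 0, 0],
  ],
)

```text
time_s: 18.15
eef_pos: [542.4, -275.1, 285.5]
ee_rot: [0.504, 0.495, 0.508, -0.493]
force: [0.3, -0.4, 0.1]
grip_width: 0.002
```

```bash
python3 -c "
from h import *
import cv2
st()
b=viewer.capture('top')[:,:,::-1];cv2.imwrite('pics/t9.png',b)
s=viewer.capture('scene')[:,:,::-1]
k=lambda a:cv2.resize(a,(390,440),interpolation=cv2.INTER_CUBIC)
cv2.imwrite('pics/f9.png',np.hstack([k(cv2.convertScaleAbs(b[135:355,225:420],alpha=1.5)),k(s[130:350,250:445])]))"
```

```text
t 18.15 caddy [-333.1   59.8  285.5] F [ 0.3 -0.4  0.1] g 0.0 x [-0.    0.01 -1.  ] q [-0.66  0.48  1.12  0.    1.55 -0.69]
```

View pics/f9.png

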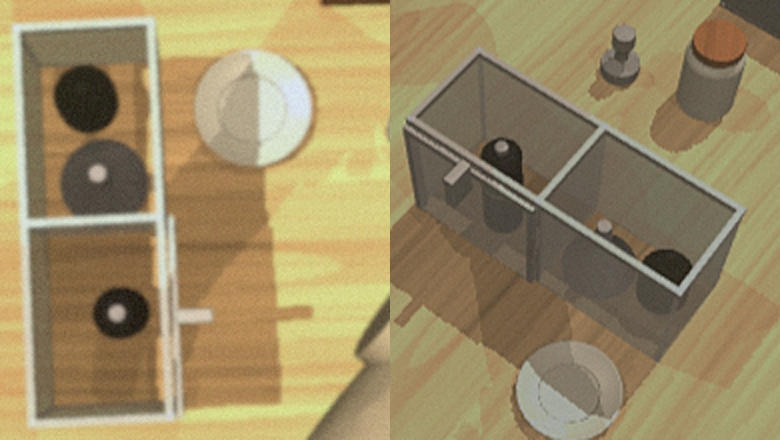

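The door panel covers the near bay from end to end, and the grinder stands upright inside. Nothing else I can see has moved, and the robot is clear.

```bash
python3 -c "
from h import *
f=lambda x,y:(225+x/2,135+y/2)
print('grinder',cad(back('top',*f(117,313),170)).round(1),'tab',cad(back('top',*f(195,316),200)).round(1))
order.finish_job()"
```

```text
grinder [-17.8  91.4 170. ] tab [-94.1  97.8 200. ]
the job is handed in; nothing more can be done
```

The grinder is in the caddy's near bay, upright, with the door shut in front of it, and I've handed the job in at about 18 s of the 67 s allowed.

- **Opening the door:** it started about 50 mm open. I pushed the tab with closed fingers to about 177 mm by the finger position. I didn't press on to the 180 mm stop.
- **Moving the grinder:** I slid it with two half-open fingers resting against it, about 20 mm above the counter. The force readings during the push were about 1–3 N.
- **Shutting the door:** I pushed the tab until the door stopped moving, with a reading of 17.5 N at the stop.

**Last checks:**
- From the top camera, the grinder stands at about caddy (-18, 91) mm, well inside the bay.
- The tab measures y = 97.8 mm against 97 for fully shut, which is within camera error.
- In the last picture, the funnel, bellows, saucer, tamper and canister look unmoved. The crop didn't show the scoop and cup, but the arm never came near them.
- The gripper was clear of everything at hand-in. No check failed or disagreed.

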